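Set out the portion measures in order of size

TASK

Set out the four metal measures for the next batch: stand one upright in the middle of each black rest on the rail, in order of size, with the smallest at the end next to the signal lamp and the largest at the far end. Leave the white jar on the green board where it is.

Things in the scene. Friction and masses are not known exactly. Their poses are not given: they have to be found in the camera images.
- measure_a_mid (a point): the smallest measure: a plain open metal beaker, straight-sided and round, 32 mm across and 42 mm high, wall 3 mm, standing upright on the green board (top of the board 10 mm above the table) in a rough row from left to right with the other measures, the jar and a white scoop, neighbours about 120 mm apart, clear in front and behind. This point is on its axis, half-way up (21 mm above its underside); z runs up the axis
- measure_b_mid (a point): the second smallest measure: a plain open metal beaker, straight-sided and round, 42 mm across and 49 mm high, wall 3 mm, standing upright on the green board (top of the board 10 mm above the table) in a rough row from left to right with the other measures, the jar and a white scoop, neighbours about 120 mm apart, clear in front and behind. This point is on its axis, half-way up (24.5 mm above its underside); z runs up the axis
- measure_c_mid (a point): the second largest measure: a plain open metal beaker, straight-sided and round, 53 mm across and 57 mm high, wall 3 mm, standing upright on the green board (top of the board 10 mm above the table) in a rough row from left to right with the other measures, the jar and a white scoop, neighbours about 120 mm apart, clear in front and behind. This point is on its axis, half-way up (28.5 mm above its underside); z runs up the axis
- measure_d_mid (a point): the largest measure: a plain open metal beaker, straight-sided and round, 64 mm across and 64 mm high, wall 3 mm, standing upright on the green board (top of the board 10 mm above the table) in a rough row from left to right with the other measures, the jar and a white scoop, neighbours about 120 mm apart, clear in front and behind. This point is on its axis, half-way up (32 mm above its underside); z runs up the axis
- rest_a: one of four identical flat round black rubber rests, 68 mm across, 5 mm thick, fixed in a row on a flat metal rail (440 x 76 x 6 mm), about 100 mm apart. Origin at the centre of its underside, so the surface a measure stands on is 5 mm above it (11 mm above the table). The letter says nothing about its place in the row: that differs from start to start; x points across the row, y along it
- rest_b: one of four identical flat round black rubber rests, 68 mm across, 5 mm thick, fixed in a row on a flat metal rail (440 x 76 x 6 mm), about 100 mm apart. Origin at the centre of its underside, so the surface a measure stands on is 5 mm above it (11 mm above the table). The letter says nothing about its place in the row: that differs from start to start; x points across the row, y along it
- rest_c: one of four identical flat round black rubber rests, 68 mm across, 5 mm thick, fixed in a row on a flat metal rail (440 x 76 x 6 mm), about 100 mm apart. Origin at the centre of its underside, so the surface a measure stands on is 5 mm above it (11 mm above the table). The letter says nothing about its place in the row: that differs from start to start; x points across the row, y along it
- rest_d: one of four identical flat round black rubber rests, 68 mm across, 5 mm thick, fixed in a row on a flat metal rail (440 x 76 x 6 mm), about 100 mm apart. Origin at the centre of its underside, so the surface a measure stands on is 5 mm above it (11 mm above the table). The letter says nothing about its place in the row: that differs from start to start; x points across the row, y along it
- lamp: the small signal lamp: a white column with orange, green and red tiers on a round grey foot, 139 mm high, tiers 50 mm and foot 72 mm across, fixed on the table roughly in line with the row of rests, some 150 mm beyond the last rest at one end of it (which end differs; a white pump bottle stands beyond the other). Origin at the centre of the foot's underside
- jar_mid (a point): a closed white plastic jar with a grey cap, 50 mm across, 60 mm high, standing on the green board among the measures; it is not to be moved. The point is at its centre, 30 mm up
Not all that is in view belongs to the job. Leave any pink or red look-alike of the part that bears measure_d_mid alone.

How it is judged:
By the outcome, as a careful person would: the job done as asked, in the order asked, and still so for the second after the job is handed in, with the robot touching nothing.
It also fails if it takes over 88 s, if anything falls off the work surface, if the arm or the gripper's body presses on something with over 40 N, if the wrist force passes 120 N, or if a joint passes its speed limit or range.

ROBOT

A 6-joint arm with a two-finger parallel gripper is mounted at the origin on the work surface. World frame = base frame: x ahead of the robot, y to its left, z up, the work surface at z = 0. Lengths are in m, angles in degrees, forces in N, time in s.
With the tool pointing down it reaches from about 0.375 to 0.9 m from the base axis. Payload 3.1 kg.
Tool frame: the origin (TCP) lies where the fingers leave the gripper's body, on its centre line; the fingertips stand 70 mm ahead of it and the grasp point (between the pads) lies 51 mm ahead of it; z points along the fingers, y is the line along which they close (so a half turn about z gives the same grasp; the last joint's range is limited). The gripper opens to 87 mm and grips with 3 to 60 N. Pads are 19 mm wide; open, the fingers measure 117 mm over their backs; the gripper's body (75 mm by 190 mm) begins 51 mm behind the grasp point.
Start: joints at [-79.269, 30.224, 82.088, -0, 67.689, -10.227], TCP at [0.224, -0.584, 0.292] pointing down, gripper open.
Joint ranges: [-176.69, 176.69], [-43.24, 126.21], [12.49, 139.97], [-82, 262], [0, 151.66], [-163.58, 163.58]. Speed limits (degrees/s): [159.86, 159.86, 180, 180, 180, 180].

INTERFACE

Orientations are given as a 3x3 rotation matrix whose columns are the frame's x, y, z axes.
In Python, from rig import readout, capture, calibration, bot, look_for gives the robot as it stands. The module is installed in compiled form; this text tells all that it offers.
- The arm moves only by the shell command python3 -m pendant 'ROWS'. ROWS is JSON, a list of rows, each a list of 7 numbers: the shift along the tool's x, y, z normalised to -1 to 1, where 1 is 200 mm, then the turn, a rotation vector about the tool's x, y, z normalised to -1 to 1, where 1 is 180 degrees, then the closure, from -1 (fully open) to 1 (shut). In form: [[dx, dy, dz, ax, ay, az, grip], ...]. A call has 1 to 8 rows; each row is the pose to reach, as a shift and turn from the pose commanded when the call began, along the tool's axes at that moment, turning the shorter way round; what a row does not reach only later rows make up. A row lasts 1/10 s, in which the tool goes at most 50 mm and 8.59 degrees, less where a joint would pass 70% of its speed; a pose out of reach is approached as far as the arm can. A call with a number of a shift or a turn outside -1 to 1 is refused whole. A call with a gripper value outside its range is refused whole. The fingers move at their own pace and stop on an object; the grip force is fixed at half the most. Time passes only in rows, so rows that repeat a pose let the fingers close. It gives the time, the measured TCP pose, the force, the opening and the grip force at its end, in the units of the state.
- readout.read_state(): the state, without advancing time (a new reading comes with each control period).
- capture(name): name is "scene" or "top"; returns (picture, depth): 384x512x3 uint8, red, green, blue; 384x512 float32, m along the optical axis (not along the pixel's ray), 0 where there is no reading.
- calibration(name): a dict with "mtx" (3x3 intrinsics, pixels), "T" (4x4, takes a point from camera to world coordinates). Camera axes: x right, y down, z forward; pixel columns grow to the right and rows downward; lengths in m; the calibration is good to about 2 mm. A picture is of the moment at which its call begins. calibration takes no time and is no camera call.
- bot.hand_in(): hands the job in; it is judged then, once.
Trained networks look in the newest picture that a camera, given by its name, has taken for a name from the list of things; names that differ only in an ending like _2 or _b are one class to them, and where a whole thing is asked for, a point or a joint stands for the part that bears it (a point fixed in the world has none). Each returns a list of dicts, best first, with "conf" (0 to 1); they miss things now and then, are a little off and sometimes report something else, mostly with a low value. They report only what shows in the picture. A call takes as long as a camera call. They do not tell look-alikes from the thing itself.
- look_for(thing, camera): "extent" ([left, top, right, bottom] in pixels, round what is visible of it).
The state is a dict: "time_s": time; "joint_positions": joint angles; "qvel": joint speeds; "tau": joint torques, N m; "position": TCP position; "tcp_rot": TCP orientation; "force": force on the tool from outside, world axes, zero at the start; "moment": the same for the moment, N m; "opening": opening from 0.0 (shut) to 1.0 (fully open); "grasp_force": force on a finger pad.
Only numpy, scipy, OpenCV 4.12 (cv2) and the standard library are available. Lean on these libraries where they do the work, as an engineer would, in place of code of your own. Each camera call takes 0.05 s, during which the arm holds its last target. There are 200 camera calls.

## Working session

There is one attempt and no reset: what is moved stays moved. The work goes in short steps, Python scripts to look and compute and a shell command to move; the robot and the scene stay as the last step left them, time stands still between calls to the robot, and variables do not carry over. Pictures are saved under pics/ and viewed, at most 14 in all, crops included, and the job is handed in when it is done.

```bash
ls; mkdir -p pics
python3 - <<'E'
from rig import readout, capture, calibration, look_for
import cv2, numpy as np
s=readout.read_state(); print(s)
for n in ("scene","top"):
    p,d=capture(n); cv2.imwrite(f"pics/{n}0.png",p[:,:,::-1]); c=calibration(n); print(n,c["mtx"].tolist(),c["T"].round(4).tolist())
    np.save(f"{n}0.npy",d)
    for t in ("measure_a_mid","measure_b_mid","measure_c_mid","measure_d_mid","rest_a","lamp","jar_mid"):
        print(t,[(np.round(o["extent"]).tolist(),round(o["conf"],2)) for o in look_for(t,n)])
E
```

```text
pics
{'time_s': 0.0, 'joint_positions': array([-7.92705810e+01,  3.02786682e+01,  8.21564221e+01, -5.79858669e-04,
        6.76884160e+01, -1.02252153e+01]), 'qvel': array([ 0.00478984,  0.06972347, -0.0526032 , -0.07968619, -0.0748969 ,
        0.01383245]), 'tau': array([-1.37062848e-04, -4.40046716e+01, -1.76591885e+01,  6.31449977e-02,
        5.82783530e-02, -1.60531031e-04]), 'position': array([ 0.22345447, -0.58306625,  0.29127446]), 'tcp_rot': array([[ 9.33862581e-01,  3.57631809e-01, -4.10507570e-04],
       [ 3.57631849e-01, -9.33860258e-01,  2.11616090e-03],
       [ 3.73449744e-04, -2.12301406e-03, -9.99997677e-01]]), 'force': array([-0.34907323,  0.07001146,  0.21403828]), 'moment': array([ 0.0195966 ,  0.01486727, -0.0070124 ]), 'grasp_force': 0.0, 'opening': 0.9976468912789033}
scene [[423.2352414958899, 0.0, 250.7748263310359], [0.0, 423.2352414958899, 193.78601834944612], [0.0, 0.0, 1.0]] [[0.8533, 0.3283, -0.4051, 1.0067], [0.5213, -0.5148, 0.6806, -0.8323], [0.0149, -0.7919, -0.6104, 0.7639], [0.0, 0.0, 0.0, 1.0]]
measure_a_mid [([144.0, 228.0, 161.0, 246.0], 0.59)
[... 983 characters left out ...]
1.0, 377.0, 245.0], 0.45)]
measure_b_mid [([183.0, 220.0, 200.0, 241.0], 0.75), ([236.0, 138.0, 262.0, 163.0], 0.4)]
measure_c_mid [([271.0, 217.0, 289.0, 236.0], 0.73)]
measure_d_mid [([374.0, 158.0, 404.0, 184.0], 0.92), ([316.0, 208.0, 341.0, 232.0], 0.85), ([333.0, 278.0, 363.0, 305.0], 0.81), ([185.0, 222.0, 200.0, 240.0], 0.73), ([244.0, 81.0, 269.0, 112.0], 0.71), ([397.0, 127.0, 426.0, 153.0], 0.56)]
rest_a [([197.0, 145.0, 223.0, 168.0], 0.96), ([304.0, 128.0, 328.0, 152.0], 0.87), ([236.0, 140.0, 260.0, 159.0], 0.83), ([271.0, 137.0, 293.0, 154.0], 0.58)]
lamp [([353.0, 110.0, 391.0, 144.0], 0.83)]
jar_mid [([130.0, 227.0, 154.0, 243.0], 0.83), ([352.0, 109.0, 393.0, 145.0], 0.22)]
```

View pics/top0.png

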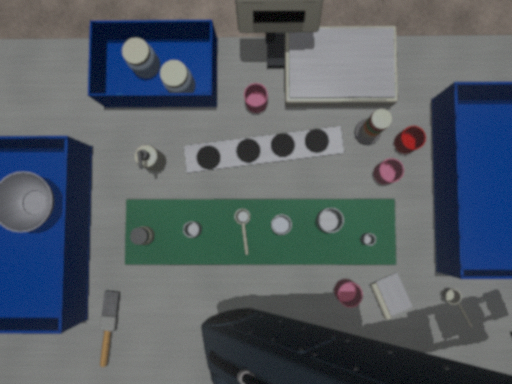

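View pics/scene0.png

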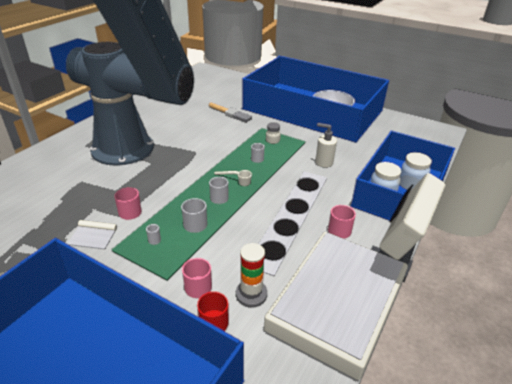

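The pictures show the green board with, left to right in the top view: jar (141,235), B (192,229), scoop (243,215), C (281,225), D (330,220) and A (369,239). The rests are at (208,157), (248,150), (283,145) and (316,140). The lamp is at the right (375,122) and the pump bottle at the left (147,157), so A goes to the rightmost rest and D to the leftmost.

```bash
cat > meas.py <<'E'
import numpy as np, cv2
from scipy.optimize import least_squares
from rig import calibration
H=dict(a=(.016,.042),b=(.021,.049),c=(.0265,.057),d=(.032,.064))
def cloud(n,d):
    c=calibration(n);K=c["mtx"];T=c["T"];v,u=np.mgrid[:d.shape[0],:d.shape[1]]
    P=np.stack([(u-K[0,2])/K[0,0]*d,(v-K[1,2])/K[1,1]*d,d],-1)
    return P@T[:3,:3].T+T[:3,3]
def onplane(n,uv,z):
    c=calibration(n);K=c["mtx"];T=c["T"]
    r=T[:3,:3]@np.linalg.solve(K,[uv[0],uv[1],1]);return T[:3,3]+r*(z-T[2,3])/r[2]
def rimfit(W,guess,r,ztop):
    m=(np.hypot(W[...,0]-guess[0],W[...,1]-guess[1])<r+.015)&(abs(W[...,2]-ztop)<.007)
    p=W[m][:,:2]
    if len(p)<4: return None,len(p)
    f=least_squares(lambda c:np.hypot(*(p-c).T)-(r-.0015),p.mean(0),loss="soft_l1",f_scale=.002)
    return f.x,len(p)
E
python3 - <<'E'
from meas import *
dt=np.load("top0.npy");ds=np.load("scene0.npy");Wt=cloud("top",dt);Ws=cloud("scene",ds)
print("board z",Wt[255,200],Wt[300,200], "scene",Ws[150,283])
px=dict(a=(369,239),b=(192,229),c=(281,224.5),d=(330,220))
for k,(u,v) in px.items():
    r,h=H[k];g=onplane("top",(u,v),.01+h)
    print(k,g.round(4),[ (None if x is None else x.round(4),n) for x,n in (rimfit(W,g,r,.01+h) for W in (Wt,Ws))])
    m=(np.hypot(Wt[...,0]-g[0],Wt[...,1]-g[1])<r+.01); print("  maxz",Wt[m][:,2].max().round(4))
for n in("top","scene"):
    im=cv2.imread(f"pics/{n}0.png");g=im.max(2)
    _,_,st,ce=cv2.connectedComponentsWithStats((g<60).astype(np.uint8))
    W=Wt if n=="top" else Ws
    for s,c in zip(st,ce):
        if 80<s[4]<800:
            p=onplane(n,c,.011)
            if .5<p[0]<.75 and -.25<p[1]<.25: print(n,c.round(1),s[4],s[2:4],p.round(4),"z",W[int(c[1]),int(c[0])].round(4))
print("lamp",onplane("top",(375,122),.12).round(3))
E
```

```text
board z [0.35336942 0.16093232 0.01084719] [ 0.22975148  0.16233433 -0.00332656] scene [0.47118186 0.27498895 0.00895887]
a [ 0.3989 -0.2869  0.052 ] [(array([ 0.3996, -0.2892]), 49), (array([ 0.4008, -0.2898]), 87)]
  maxz 0.0542
b [0.4249 0.1733 0.059 ] [(array([0.4258, 0.1763]), 63), (array([0.4261, 0.1767]), 70)]
  maxz 0.061
c [ 0.4366 -0.058   0.067 ] [(array([ 0.4387, -0.059 ]), 70), (array([ 0.4396, -0.059 ]), 111)]
  maxz 1.0178
d [ 0.4481 -0.1828  0.074 ] [(array([ 0.4499, -0.1859]), 102), (array([ 0.4509, -0.1863]), 163)]
  maxz 0.0768
top [316.2 140.2] 356 [21 22] [ 0.6682 -0.1573  0.011 ] z [ 0.6694 -0.1571  0.0085]
top [282.2 144.5] 357 [21 22] [ 0.6565 -0.0634  0.011 ] z [ 0.6585 -0.0631  0.0085]
top [247.8 150.2] 357 [21 22] [0.641  0.0314 0.011 ] z [0.6414 0.0337 0.0116]
top [208.1 157.2] 362 [21 22] [0.6218 0.1413 0.011 ] z [0.6224 0.1417 0.0103]
scene [307.5 184.2] 186 [20 12] [0.6266 0.1393 0.011 ] z [0.6257 0.1373 0.0127]
scene [296.7 205.9] 229 [22 13] [0.6454 0.0288 0.011 ] z [0.6433 0.028  0.0141]
scene [285.8 227. ] 283 [23 15] [ 0.6606 -0.0661  0.011 ] z [ 0.6598 -0.0695  0.0133]
scene [273.7 250.2] 309 [22 18] [ 0.675  -0.1585  0.011 ] z [ 0.6732 -0.1587  0.011 ]
lamp [ 0.689 -0.289  0.12 ]
```

```bash
python3 -m pendant '[[0.7,-0.55,0.25,0,0,-0.3836,-1],[0.7,-0.55,0.25,0,0,-0.3836,-1],[0.7,-0.55,0.25,0,0,-0.3836,-1],[0.7,-0.55,0.25,0,0,-0.3836,-1],[0.7,-0.55,0.25,0,0,-0.3836,-1],[0.7,-0.55,0.25,0,0,-0.3836,-1],[0.7,-0.55,0.25,0,0,-0.3836,-1],[0.7,-0.55,0.25,0,0,-0.3836,-1]]'
python3 -c "
from rig import readout;s=readout.read_state();print(s['position'],s['tcp_rot'].round(4),s['joint_positions'].round(1))"
```

```text
time_s: 1.6
position: [0.3152, -0.4308, 0.2424]
tcp_rot: [[-0.002, 1.0, 0.0], [1.0, 0.002, -0.0], [-0.0, 0.0, -1.0]]
force: [0.2, -0.7, -1.3]
opening: 1.001
grasp_force: 0.0
[ 0.31522229 -0.43079431  0.24241595] [[-1.7e-03  1.0e+00  2.0e-04]
 [ 1.0e+00  1.7e-03 -4.0e-04]
 [-4.0e-04  2.0e-04 -1.0e+00]] [-65.8  27.1  98.1  -0.   54.7 -65.9]
```

```bash
python3 -m pendant '[[0.706,0.424,0.412,0,0,0,-1],[0.706,0.424,0.412,0,0,0,-1],[0.706,0.424,0.412,0,0,0,-1],[0.706,0.424,0.412,0,0,0,-1],[0.706,0.424,0.412,0,0,0,-1],[0.706,0.424,0.62,0,0,0,-1],[0.706,0.424,0.777,0,0,0,-1],[0.706,0.424,0.777,0,0,0,-1]]'; python3 -m pendant '[[0,0,0,0,0,0,-1],[0,0,0,0,0,0,1],[0,0,0,0,0,0,1],[0,0,0,0,0,0,1],[0,0,0,0,0,0,1],[0,0,0,0,0,0,1],[0,0,0,0,0,0,1],[0,0,0,0,0,0,1]]'
```

```text
time_s: 2.4
position: [0.3993, -0.2897, 0.0843]
tcp_rot: [[0.005, 1.0, -0.004], [1.0, -0.005, 0.004], [0.004, -0.004, -1.0]]
force: [-0.1, -0.1, 0.8]
opening: 0.999
grasp_force: 0.0
time_s: 3.2
position: [0.4005, -0.29, 0.0869]
tcp_rot: [[0.005, 1.0, -0.0], [1.0, -0.005, 0.0], [0.0, -0.0, -1.0]]
force: [-0.4, 0.5, -0.1]
opening: 0.45
grasp_force: 0.0
```

```bash
python3 -m pendant '[[0,0,0,0,0,0,1],[0,0,0,0,0,0,1],[0,0,0,0,0,0,1],[0,0,0,0,0,0,1],[0,0,-0.1,0,0,0,1],[0,0,-0.3,0,0,0,1],[0,0,-0.5,0,0,0,1],[0,0,-0.5,0,0,0,1]]'
python3 -c "
from rig import readout,capture;import cv2;s=readout.read_state();print(s['position'],s['tcp_rot'].round(4))
p,d=capture('scene');cv2.imwrite('pics/s1.png',cv2.resize(p[100:330,80:360,::-1],None,fx=2,fy=2))"
```

```text
time_s: 4.0
position: [0.4023, -0.2919, 0.1911]
tcp_rot: [[0.005, 1.0, 0.007], [1.0, -0.005, -0.008], [-0.007, 0.007, -1.0]]
force: [1.2, -0.2, 0.8]
opening: 0.354
grasp_force: 30.0
[ 0.4023232  -0.29192195  0.19107004] [[ 0.0048  1.      0.0066]
 [ 1.     -0.0047 -0.0075]
 [-0.0075  0.0067 -0.9999]]
```

View pics/s1.png

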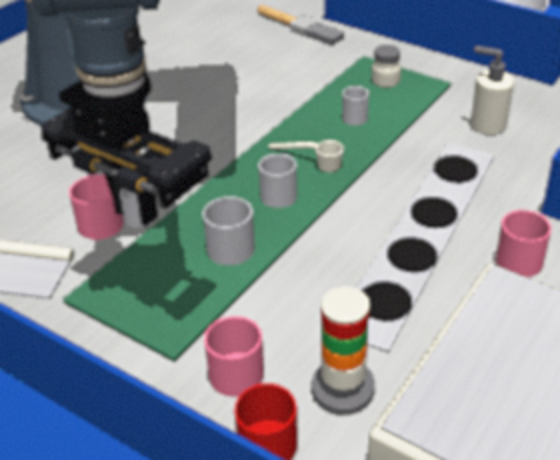

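```bash
python3 -m pendant '[[0.66,1,0,0,0,0,1],[0.66,1,0,0,0,0,1],[0.66,1,0,0,0,0,1],[0.66,1,0,0,0,0,1],[0.66,1,0,0,0,0,1],[0.66,1,0,0,0,0,1]]'; python3 -c "
from rig import readout;s=readout.read_state();print(s['position'],s['tcp_rot'].round(4))"
```

```text
time_s: 4.65
position: [0.6046, -0.1558, 0.1851]
tcp_rot: [[0.0, 1.0, 0.002], [1.0, -0.0, 0.001], [0.001, 0.002, -1.0]]
force: [-1.2, 0.2, -0.5]
opening: 0.353
grasp_force: 30.0
[ 0.60456797 -0.15580853  0.185058  ] [[ 1.0e-04  1.0e+00  1.8e-03]
 [ 1.0e+00 -1.0e-04  7.0e-04]
 [ 7.0e-04  1.8e-03 -1.0e+00]]
```

```bash
python3 -m pendant '[[0,0.35,0,0,0,0,1],[0,0.35,0.1,0,0,0,1],[0,0.35,0.3,0,0,0,1],[0,0.35,0.42,0,0,0,1],[0,0.35,0.42,0,0,0,1],[0,0.35,0.42,0,0,0,1],[0,0.35,0.42,0,0,0,1]]'
python3 - <<'E'
from rig import capture
import cv2
from meas import *
for n in("top","scene"):
    p,d=capture(n);W=cloud(n,d);cv2.imwrite(f"pics/{n}2.png",p[:,:,::-1])
    if n=="scene": cv2.imwrite("pics/s2.png",cv2.resize(p[120:320,180:380,::-1],None,fx=3,fy=3))
E
```

```text
time_s: 5.35
position: [0.6716, -0.1601, 0.104]
tcp_rot: [[0.005, 1.0, 0.002], [1.0, -0.005, -0.001], [-0.001, 0.002, -1.0]]
force: [0.1, 0.8, -0.1]
opening: 0.348
grasp_force: 30.0
```

View pics/s2.png

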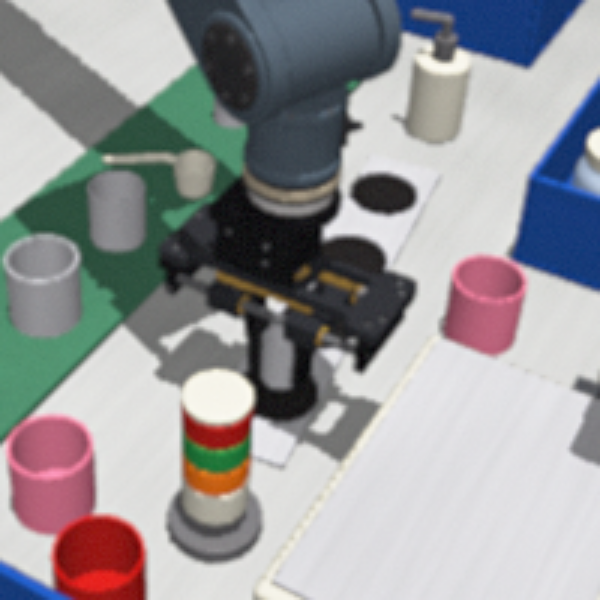

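```bash
python3 -m pendant '[[0.01,0,0.075,0,0,0,1],[0.01,0,0.075,0,0,0,1],[0.01,0,0.075,0,0,0,1],[0.01,0,0.075,0,0,0,-1],[0.01,0,0.075,0,0,0,-1],[0.01,0,0.075,0,0,0,-1],[0.01,0,0.075,0,0,0,-1],[0.01,0,0.075,0,0,0,-1]]';python3 -m pendant '[[0,0,-0.15,0,0,0,-1],[0,0,-0.4,0,0,0,-1],[0,0,-0.6,0,0,0,-1],[0,-0.25,-0.6,0,0,0,-1],[0,-0.5,-0.6,0,0,0,-1],[0,-0.75,-0.6,0,0,0,-1],[-0.14,-1,-0.6,0,0,0,-1],[-0.14,-1,-0.6,0,0,0,-1]]'
python3 - <<'E'
from rig import readout,capture
import cv2
from meas import *
print(readout.read_state()['position'])
for n in("top","scene"):
    p,d=capture(n);W=cloud(n,d);cv2.imwrite(f"pics/{n}3.png",p[:,:,::-1])
    print(n,rimfit(W,(.671,-.158),.016,.053))
    if n=="scene": cv2.imwrite("pics/s3.png",cv2.resize(p[120:320,180:380,::-1],None,fx=3,fy=3))
E
```

```text
time_s: 6.25
position: [0.671, -0.1574, 0.0878]
tcp_rot: [[0.005, 1.0, -0.0], [1.0, -0.005, 0.0], [0.0, -0.0, -1.0]]
force: [-0.2, 0.3, 0.2]
opening: 0.722
grasp_force: 0.0
time_s: 7.05
position: [0.4661, -0.1843, 0.2078]
tcp_rot: [[0.007, 1.0, -0.005], [1.0, -0.007, 0.002], [0.002, -0.005, -1.0]]
force: [-0.0, 1.1, 0.5]
opening: 0.999
grasp_force: 0.0
[ 0.46612297 -0.18425923  0.20782213]
top (array([ 0.66928587, -0.15690107]), 43)
scene (array([ 0.6703755 , -0.15721554]), 79)
```

View pics/s3.png

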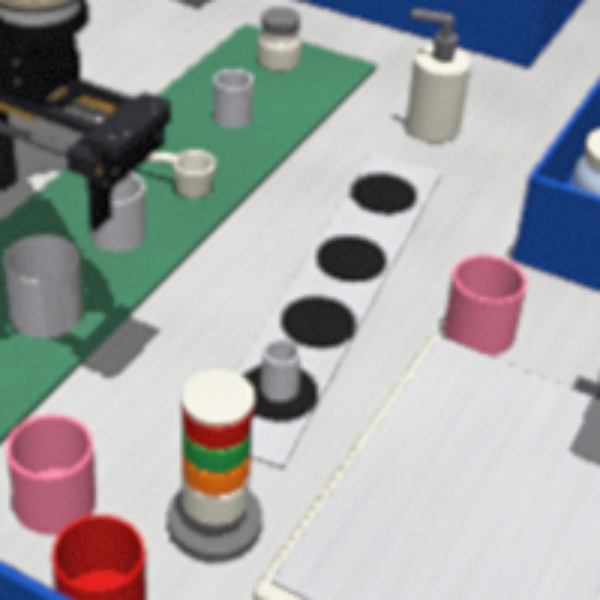

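Run:
```python
from meas import *
t=np.linspace(0,2*np.pi,90)
def draw(im,n,c,r,z,col,s,o):
    cc=calibration(n);T=np.linalg.inv(cc["T"]);P=np.c_[c[0]+r*np.cos(t),c[1]+r*np.sin(t),0*t+z]
    q=(P@T[:3,:3].T+T[:3,3])@cc["mtx"].T;q=q[:,:2]/q[:,2:]
    cv2.polylines(im,[np.int32(((q-o+.5)*s)*8)],True,col,1,cv2.LINE_AA,3)
R=[(.6715,-.158),(.6585,-.065),(.643,.030),(.624,.140)]
out=[]
for n,(x0,y0,w,h) in (("top",(190,115,150,65)),("scene",(245,165,80,105))):
    s=5
    im=cv2.resize(cv2.imread(f"pics/{n}3.png")[y0:y0+h,x0:x0+w],None,fx=s,fy=s,interpolation=cv2.INTER_CUBIC)
    for c in R: draw(im,n,c,.034,.011,(0,255,255),s,np.array([x0,y0]))
    draw(im,n,(.671,-.1574),.016,.053,(0,0,255),s,np.array([x0,y0]))
    cv2.imwrite(f"pics/ov_{n}.png",im)
```

```text
(no output)
```

View pics/ov_top.png

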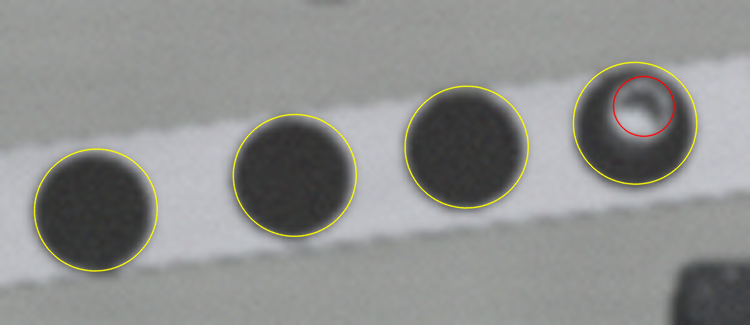

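View pics/ov_scene.png

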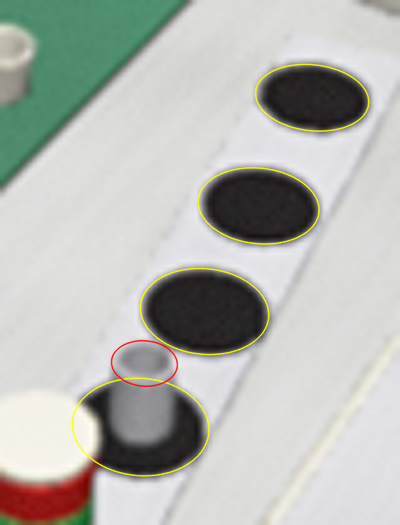

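```bash
python3 -m pendant '[[0,-0.09,0.2,0,0,0,-1],[0,-0.09,0.2,0,0,0,-1],[0,-0.09,0.2,0,0,0,-1],[0,-0.09,0.2,0,0,0,-1]]'
```

```text
time_s: 7.55
position: [0.4551, -0.1848, 0.1687]
tcp_rot: [[0.004, 1.0, 0.003], [1.0, -0.004, -0.002], [-0.002, 0.003, -1.0]]
force: [0.3, 0.2, 0.1]
opening: 0.996
grasp_force: 0.0
```

```bash
python3 -m pendant '[[-0.005,-0.022,0,0,0,0,-1],[-0.005,-0.022,0.2,0,0,0,-1],[-0.005,-0.022,0.37,0,0,0,-1],[-0.005,-0.022,0.37,0,0,0,-1],[-0.005,-0.022,0.37,0,0,0,1],[-0.005,-0.022,0.37,0,0,0,1],[-0.005,-0.022,0.37,0,0,0,1],[-0.005,-0.022,0.37,0,0,0,1]]';python3 -m pendant '[[0,0,0,0,0,0,1],[0,0,0,0,0,0,1],[0,0,0,0,0,0,1]]'
```

```text
time_s: 8.35
position: [0.4497, -0.1859, 0.0954]
tcp_rot: [[0.005, 1.0, 0.003], [1.0, -0.005, -0.002], [-0.002, 0.003, -1.0]]
force: [2.1, 0.5, 5.9]
opening: 0.743
grasp_force: 30.0
time_s: 8.65
position: [0.4497, -0.1859, 0.0954]
tcp_rot: [[0.005, 1.0, 0.003], [1.0, -0.005, -0.002], [-0.002, 0.003, -1.0]]
force: [0.8, 0.6, 7.5]
opening: 0.741
grasp_force: 30.0
```

```bash
python3 -m pendant '[[0,0,-0.1,0,0,0,1],[0,0,-0.3,0,0,0,1],[0,0,-0.5,0,0,0,1],[0.25,0.2,-0.5,0,0,0,1],[0.5,0.4,-0.5,0,0,0,1],[0.75,0.6,-0.5,0,0,0,1],[1,0.86,-0.5,0,0,0,1],[1,0.86,-0.5,0,0,0,1]]';python3 -m pendant '[[0.2,0,0,0,0,0,1],[0.4,0,0,0,0,0,1],[0.635,0,0,0,0,0,1],[0.635,0,0.2,0,0,0,1],[0.635,0,0.36,0,0,0,1],[0.635,0,0.36,0,0,0,1],[0.635,0,0.36,0,0,0,1],[0.635,0,0.36,0,0,0,1]]'
```

```text
time_s: 9.45
position: [0.6123, 0.0056, 0.1941]
tcp_rot: [[0.005, 1.0, -0.001], [1.0, -0.005, -0.0], [-0.0, -0.001, -1.0]]
force: [0.9, -1.8, -1.7]
opening: 0.742
grasp_force: 30.0
time_s: 10.25
position: [0.6137, 0.1304, 0.1236]
tcp_rot: [[0.006, 1.0, 0.003], [1.0, -0.006, 0.0], [0.0, 0.003, -1.0]]
force: [-0.2, -0.1, -1.7]
opening: 0.739
grasp_force: 30.0
```

```bash
python3 -m pendant '[[0.048,0.051,0,0,0,0,1],[0.048,0.051,0.06,0,0,0,1],[0.048,0.051,0.1,0,0,0,1],[0.048,0.051,0.1,0,0,0,1],[0.048,0.051,0.1,0,0,0,1]]'; python3 -m pendant '[[0,0,0.03,0,0,0,1],[0,0,0.03,0,0,0,1]]'
```

```text
time_s: 10.75
position: [0.6221, 0.1399, 0.1014]
tcp_rot: [[0.005, 1.0, -0.002], [1.0, -0.005, -0.0], [-0.0, -0.002, -1.0]]
force: [-0.3, 0.7, -2.3]
opening: 0.744
grasp_force: 30.0
time_s: 10.95
position: [0.6234, 0.1401, 0.0963]
tcp_rot: [[0.005, 1.0, 0.002], [1.0, -0.005, 0.0], [0.0, 0.002, -1.0]]
force: [0.0, -0.2, 0.4]
opening: 0.741
grasp_force: 30.0
```

```bash
python3 -m pendant '[[0,0,0,0,0,0,-1],[0,0,0,0,0,0,-1],[0,0,0,0,0,0,-1],[0,0,0,0,0,0,-1],[0,0,0,0,0,0,-1],[0,0,-0.1,0,0,0,-1],[0,0,-0.3,0,0,0,-1],[0,0,-0.5,0,0,0,-1]]';python3 -m pendant '[[-0.25,-0.23,-0.05,0,0,0,-1],[-0.5,-0.46,-0.05,0,0,0,-1],[-0.75,-0.69,-0.05,0,0,0,-1],[-1,-0.92,-0.05,0,0,0,-1],[-1,-0.92,-0.05,0,0,0,-1],[-1,-0.92,-0.05,0,0,0,-1]]'
python3 - <<'E'
from rig import capture
from meas import *
for n in("top","scene"):
    p,d=capture(n);W=cloud(n,d);cv2.imwrite(f"pics/{n}4.png",p[:,:,::-1])
    for k,c,z in(("a",(.671,-.158),.011),("d",(.624,.14),.011),("c",(.439,-.059),.01),("b",(.426,.1765),.01)):
        print(n,k,rimfit(W,c,H[k][0],z+H[k][1]))
    if n=="scene": cv2.imwrite("pics/s4.png",cv2.resize(p[100:300,170:370,::-1],None,fx=3,fy=3))
E
```

```text
time_s: 11.75
position: [0.6221, 0.1402, 0.1959]
tcp_rot: [[0.005, 1.0, -0.003], [1.0, -0.005, -0.0], [-0.0, -0.003, -1.0]]
force: [1.3, -0.3, -0.1]
opening: 0.998
grasp_force: 0.0
time_s: 12.35
position: [0.4346, -0.0602, 0.2059]
tcp_rot: [[0.007, 1.0, -0.003], [1.0, -0.007, 0.0], [0.0, -0.003, -1.0]]
force: [-0.6, 0.5, -1.0]
opening: 1.001
grasp_force: 0.0
top a (array([ 0.66921033, -0.15682515]), 46)
top d (array([0.62161065, 0.13944041]), 106)
top c (None, 0)
top b (array([0.42578637, 0.17622898]), 64)
scene a (array([ 0.67040214, -0.157549  ]), 87)
scene d (array([0.62236964, 0.139711  ]), 131)
scene c (array([ 0.4394396 , -0.05897053]), 112)
scene b (array([0.42654523, 0.17674407]), 67)
```

View pics/s4.png

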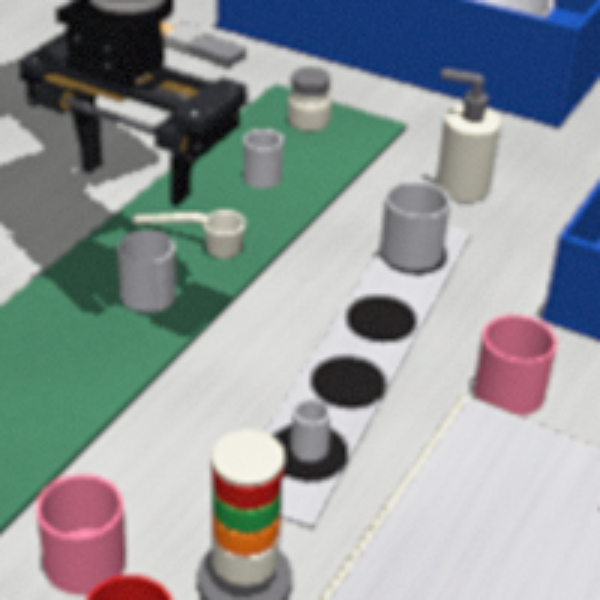

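```bash
python3 -m pendant '[[0,0.01,0.2,0,0,0,-1],[0,0.01,0.2,0,0,0,-1],[0,0.01,0.2,0,0,0,-1]]'
```

```text
time_s: 12.75
position: [0.44, -0.0581, 0.1656]
tcp_rot: [[0.004, 1.0, -0.002], [1.0, -0.004, 0.001], [0.001, -0.002, -1.0]]
force: [0.4, -0.1, 1.0]
opening: 1.002
grasp_force: 0.0
```

```bash
python3 -m pendant '[[-0.004,0,0.2,0,0,0,-1],[-0.004,0,0.365,0,0,0,-1],[-0.004,0,0.365,0,0,0,-1],[-0.004,0,0.365,0,0,0,1],[-0.004,0,0.365,0,0,0,1],[-0.004,0,0.365,0,0,0,1],[-0.004,0,0.365,0,0,0,1],[-0.004,0,0.365,0,0,0,1]]';python3 -m pendant '[[0,0,0,0,0,0,1],[0,0,0,0,0,0,1],[0,0,0,0,0,0,1],[0,0,0,0,0,0,1]]'
```

```text
time_s: 13.55
position: [0.4402, -0.0597, 0.0938]
tcp_rot: [[0.005, 1.0, 0.002], [1.0, -0.005, -0.001], [-0.001, 0.002, -1.0]]
force: [-0.3, -0.7, -0.4]
opening: 0.629
grasp_force: 0.6
time_s: 13.95
position: [0.4401, -0.0597, 0.0937]
tcp_rot: [[0.005, 1.0, 0.001], [1.0, -0.005, -0.0], [-0.0, 0.001, -1.0]]
force: [-0.0, 0.2, 7.7]
opening: 0.615
grasp_force: 30.0
```

```bash
python3 -m pendant '[[0,0,-0.1,0,0,0,1],[0,0,-0.3,0,0,0,1],[0,0,-0.5,0,0,0,1],[0.11,0.25,-0.5,0,0,0,1],[0.22,0.5,-0.5,0,0,0,1],[0.33,0.75,-0.5,0,0,0,1],[0.453,1,-0.5,0,0,0,1],[0.453,1,-0.5,0,0,0,1]]';python3 -m pendant '[[0,0,0,0,0,0,1],[0,0,0.15,0,0,0,1],[0,0,0.36,0,0,0,1],[0,0,0.36,0,0,0,1],[0,0,0.36,0,0,0,1]]'
```

```text
time_s: 14.75
position: [0.6444, 0.0319, 0.1931]
tcp_rot: [[0.003, 1.0, 0.005], [1.0, -0.003, 0.0], [0.0, 0.005, -1.0]]
force: [-0.3, -0.4, -0.5]
opening: 0.609
grasp_force: 30.0
time_s: 15.25
position: [0.6385, 0.0297, 0.1201]
tcp_rot: [[0.006, 1.0, -0.004], [1.0, -0.006, 0.0], [0.0, -0.004, -1.0]]
force: [1.5, 0.1, -0.9]
opening: 0.611
grasp_force: 30.0
```

```bash
python3 -m pendant '[[0,0.015,0.05,0,0,0,1],[0,0.015,0.1,0,0,0,1],[0,0.015,0.1,0,0,0,1],[0,0.015,0.1,0,0,0,1]]'
```

```text
time_s: 15.65
position: [0.6433, 0.0299, 0.1012]
tcp_rot: [[0.005, 1.0, 0.0], [1.0, -0.005, -0.0], [-0.0, 0.0, -1.0]]
force: [-0.4, -0.3, -1.9]
opening: 0.61
grasp_force: 30.0
```

```bash
python3 -m pendant '[[0,0,0.031,0,0,0,1],[0,0,0.031,0,0,0,1],[0,0,0.031,0,0,0,1]]';python3 -m pendant '[[0,0,0,0,0,0,-1],[0,0,0,0,0,0,-1],[0,0,0,0,0,0,-1],[0,0,0,0,0,0,-1],[0,0,0,0,0,0,-1],[0,0,-0.1,0,0,0,-1],[0,0,-0.3,0,0,0,-1],[0,0,-0.5,0,0,0,-1]]';python3 -m pendant '[[0,0,-0.05,0,0,0,-1],[0.2,-0.25,-0.05,0,0,0,-1],[0.4,-0.5,-0.05,0,0,0,-1],[0.6,-0.75,-0.05,0,0,0,-1],[0.735,-1,-0.05,0,0,0,-1],[0.735,-1,-0.05,0,0,0,-1],[0.735,-1,0.1,0,0,0,-1],[0.735,-1,0.1,0,0,0,-1]]'
```

```text
time_s: 15.95
position: [0.6434, 0.03, 0.0948]
tcp_rot: [[0.005, 1.0, 0.0], [1.0, -0.005, -0.0], [-0.0, 0.0, -1.0]]
force: [0.5, 0.1, -0.9]
opening: 0.611
grasp_force: 30.0
time_s: 16.75
position: [0.6425, 0.03, 0.1947]
tcp_rot: [[0.005, 1.0, -0.003], [1.0, -0.005, 0.0], [0.0, -0.003, -1.0]]
force: [-0.0, -0.5, 0.2]
opening: 0.997
grasp_force: 0.0
time_s: 17.55
position: [0.4408, 0.1784, 0.1726]
tcp_rot: [[0.003, 1.0, -0.007], [1.0, -0.003, -0.001], [-0.001, -0.007, -1.0]]
force: [0.3, -0.1, -0.6]
opening: 1.004
grasp_force: 0.0
```

```bash
python3 -m pendant '[[-0.005,-0.085,0,0,0,0,-1],[-0.005,-0.085,0,0,0,0,-1],[-0.005,-0.085,0,0,0,0,-1],[-0.005,-0.085,0,0,0,0,-1]]'
```

```text
time_s: 17.95
position: [0.4287, 0.1768, 0.1751]
tcp_rot: [[0.006, 1.0, 0.002], [1.0, -0.006, 0.0], [0.0, 0.002, -1.0]]
force: [1.0, 0.4, 0.3]
opening: 1.002
grasp_force: 0.0
```

```bash
python3 -m pendant '[[0,-0.01,0.2,0,0,0,-1],[0,-0.01,0.4,0,0,0,-1],[0,-0.01,0.435,0,0,0,-1],[0,-0.01,0.435,0,0,0,1],[0,-0.01,0.435,0,0,0,1],[0,-0.01,0.435,0,0,0,1],[0,-0.01,0.435,0,0,0,1],[0,-0.01,0.435,0,0,0,1]]';python3 -m pendant '[[0,0,0,0,0,0,1],[0,0,0,0,0,0,1],[0,0,0,0,0,0,1],[0,0,0,0,0,0,1],[0,0,0,0,0,0,1],[0,0,0,0,0,0,1]]'
```

```text
time_s: 18.75
position: [0.4255, 0.1772, 0.0887]
tcp_rot: [[0.005, 1.0, 0.002], [1.0, -0.005, 0.0], [0.0, 0.002, -1.0]]
force: [-0.4, -0.2, -0.2]
opening: 0.628
grasp_force: 0.0
time_s: 19.35
position: [0.4254, 0.1771, 0.0881]
tcp_rot: [[0.005, 1.0, 0.001], [1.0, -0.005, 0.0], [0.0, 0.001, -1.0]]
force: [0.1, 0.5, 5.5]
opening: 0.469
grasp_force: 30.0
```

```bash
python3 -m pendant '[[0,0,-0.1,0,0,0,1],[0,0,-0.3,0,0,0,1],[0,0,-0.55,0,0,0,1],[-0.17,0.17,-0.6,0,0,0,1],[-0.34,0.34,-0.6,0,0,0,1],[-0.5,0.5,-0.6,0,0,0,1],[-0.6,0.6,-0.6,0,0,0,1]]';python3 -m pendant '[[-0.17,0.17,0,0,0,0,1],[-0.34,0.34,0,0,0,0,1],[-0.5,0.5,0,0,0,0,1],[-0.605,0.572,0,0,0,0,1],[-0.605,0.572,0.2,0,0,0,1],[-0.605,0.572,0.42,0,0,0,1],[-0.605,0.572,0.42,0,0,0,1],[-0.605,0.572,0.42,0,0,0,1]]'
```

```text
time_s: 20.05
position: [0.5467, 0.054, 0.2079]
tcp_rot: [[0.007, 1.0, 0.002], [1.0, -0.007, -0.001], [-0.001, 0.002, -1.0]]
force: [0.0, 0.5, -0.1]
opening: 0.471
grasp_force: 30.0
time_s: 20.85
position: [0.6572, -0.0648, 0.1225]
tcp_rot: [[0.005, 1.0, -0.004], [1.0, -0.005, 0.001], [0.001, -0.004, -1.0]]
force: [1.1, 0.3, -1.0]
opening: 0.474
grasp_force: 30.0
```

```bash
python3 -m pendant '[[0,0,0.1,0,0,0,1],[0,0,0.1,0,0,0,1],[0,0,0.1,0,0,0,1],[0,0,0.1,0,0,0,1]]'
```

```text
time_s: 21.25
position: [0.6593, -0.0652, 0.106]
tcp_rot: [[0.005, 1.0, 0.004], [1.0, -0.005, -0.001], [-0.001, 0.004, -1.0]]
force: [-0.0, -1.0, -0.5]
opening: 0.473
grasp_force: 30.0
```

```bash
python3 -m pendant '[[0,0,0.06,0,0,0,1],[0,0,0.08,0,0,0,1],[0,0,0.08,0,0,0,1],[0,0,0.08,0,0,0,1]]'
```

```text
time_s: 21.65
position: [0.6585, -0.0651, 0.089]
tcp_rot: [[0.005, 1.0, 0.001], [1.0, -0.005, -0.0], [-0.0, 0.001, -1.0]]
force: [-2.2, 1.1, 7.6]
opening: 0.466
grasp_force: 30.0
```

Touching lightly; release, rise and retreat clear.

```bash
python3 -m pendant '[[0,0,0,0,0,0,-1],[0,0,0,0,0,0,-1],[0,0,0,0,0,0,-1],[0,0,0,0,0,0,-1],[0,0,0,0,0,0,-1],[0,0,-0.1,0,0,0,-1],[0,0,-0.3,0,0,0,-1],[0,0,-0.6,0,0,0,-1]]';python3 -m pendant '[[0,-0.25,0,0,0,0,-1],[0,-0.5,0,0,0,0,-1],[0,-0.75,0,0,0,0,-1],[0,-1,0,0,0,0,-1],[0,-1,0,0,0,0,-1],[0,-1,0,0,0,0,-1]]'
python3 - <<'E'
from rig import capture
from meas import *
for n in("top","scene"):
    p,d=capture(n);W=cloud(n,d);cv2.imwrite(f"pics/{n}5.png",p[:,:,::-1])
    for k,c in(("a",(.671,-.158)),("b",(.6585,-.065)),("c",(.643,.03)),("d",(.624,.14))):
        print(n,k,rimfit(W,c,H[k][0],.011+H[k][1]))
a=cv2.resize(cv2.imread("pics/scene5.png")[100:300,170:370],(400,400));b=cv2.resize(cv2.imread("pics/top5.png")[100:260,120:280+120],(400,229))
b=cv2.copyMakeBorder(b,0,171,0,0,cv2.BORDER_CONSTANT);cv2.imwrite("pics/fin.png",np.hstack([a,b]))
E
```

```text
time_s: 22.45
position: [0.6567, -0.0648, 0.1962]
tcp_rot: [[0.005, 1.0, -0.006], [1.0, -0.005, 0.002], [0.002, -0.006, -1.0]]
force: [0.5, -0.2, -0.3]
opening: 0.994
grasp_force: 0.0
time_s: 23.05
position: [0.457, -0.0639, 0.1979]
tcp_rot: [[0.006, 1.0, -0.0], [1.0, -0.006, 0.0], [0.0, -0.0, -1.0]]
force: [0.3, -0.5, 0.4]
opening: 1.001
grasp_force: 0.0
top a (array([ 0.6692751, -0.156703 ]), 44)
top b (array([ 0.65650342, -0.06507253]), 61)
top c (array([0.6416557 , 0.03051316]), 82)
top d (array([0.62161953, 0.13942378]), 105)
scene a (array([ 0.67031922, -0.15708491]), 82)
scene b (array([ 0.65784599, -0.06518507]), 101)
scene c (array([0.64261238, 0.03049566]), 115)
scene d (array([0.62241095, 0.13965219]), 130)
```

View pics/fin.png

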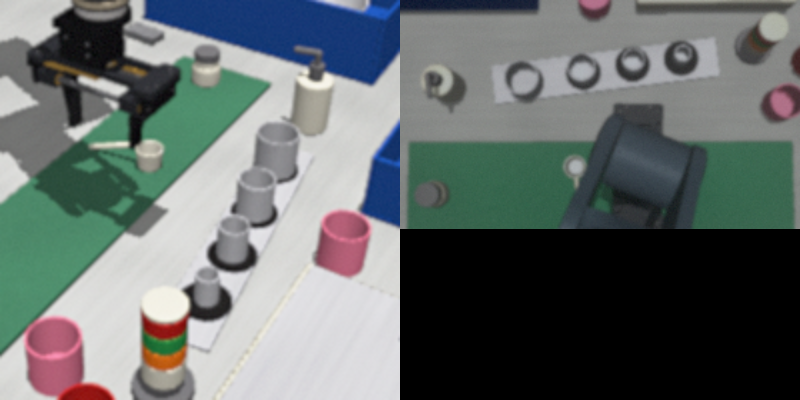

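The final view shows all four measures upright, centred on their rests and in size order from the lamp end. The jar is still in place and the arm is clear.

```bash
python3 -c "
from rig import bot;print(bot.hand_in())"
```

```text
the job is handed in; nothing more can be done
None
```

The job is handed in: all four measures stand upright on the rests, smallest next to the lamp and largest at the far end, each about 2 mm or less from its rest's measured centre; the jar was left where it was, and the robot's clock read about 23 s of the 88 s allowed.

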